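Nest the empty nursery pots on their saucers

TASK

Put the five empty upside-down plant pots away, nested upside down just as they stand: the three round ones on the round saucer and the two square ones on the square saucer, in each case the smallest first and each bigger pot over it, so that every pot's mouth sits flat on the saucer's floor inside its rim. Let go of everything, and do not shift or knock over the potted seedling, the amber jar or the wooden dibber.

Things in the scene. Friction and masses are not known exactly. Their poses are not given: they have to be found in the camera images.
- round_large: Large empty round dark grey plastic plant pot, standing upside down (closed end up, open mouth down). Tapered: outer diameter 82 mm at the mouth below, 62 mm at the closed top, 84 mm tall, walls 4 mm, hollow inside up to the 4 mm thick top. Origin: centre of the mouth plane, where it stands; z up through the closed top.
- round_medium: Medium empty round dark grey plastic plant pot, standing upside down (closed end up, open mouth down). Tapered: outer diameter 62 mm at the mouth below, 46 mm at the closed top, 66 mm tall, walls 4 mm, hollow inside up to the 4 mm thick top. Origin: centre of the mouth plane, where it stands; z up through the closed top.
- round_small: Small empty round dark grey plastic plant pot, standing upside down (closed end up, open mouth down). Tapered: outer diameter 44 mm at the mouth below, 32 mm at the closed top, 48 mm tall, walls 3.5 mm, hollow inside up to the 4 mm thick top. Origin: centre of the mouth plane, where it stands; z up through the closed top.
- square_large: Large empty square dark grey plastic plant pot, standing upside down (closed end up, open mouth down). Straight sides 66 mm across outside, with a wider collar 74 mm across in the lowest 20 mm; 76 mm tall, walls 3.5 mm, hollow inside up to the 4 mm thick top. Origin: centre of the mouth plane, where it stands; x and y along its sides, z up through the closed top.
- square_small: Small empty square dark grey plastic plant pot, standing upside down (closed end up, open mouth down). Straight sides 44 mm across outside, with a wider collar 52 mm across in the lowest 16 mm; 56 mm tall, walls 3.5 mm, hollow inside up to the 4 mm thick top. Origin: centre of the mouth plane, where it stands; x and y along its sides, z up through the closed top.
- round_saucer: Round brown plastic saucer, fixed to the bench: outer diameter 120 mm, inner 110 mm, floor 5 mm above the bench, rim 14 mm above the bench. Origin: centre of its underside, on the bench.
- square_saucer: Square brown plastic saucer, fixed to the bench: 114 mm outside, 104 mm inside, floor 5 mm above the bench, rim 14 mm above the bench; the large square pot fits in it only roughly parallel to its sides. Origin: centre of its underside; x and y along its sides.
- seedling: Bystander: potted seedling, a dark square pot (60 mm wide, 60 mm tall) standing upright with soil and leaves up to about 105 mm. Leave it. Origin: centre of its underside.
- jar: Bystander: amber glass jar with a cap, 52 mm diameter, 70 mm tall. Leave it. Origin: centre of its underside.
- dibber: Bystander: wooden dibber (pointed planting stick) lying on the bench, 95 mm long, 22 mm thick. Leave it. Origin: under its middle, on the bench; x along it.
Not all that is in view belongs to the job. What is shaped like the square_saucer but pink is not meant.

How it is judged:
At the end, for the whole second after the job is handed in: Round pots nested upside down on the round saucer, square ones on the square saucer: each mouth plane 2 to 9 mm above the saucer's underside (floor at 5 mm), centre within 15 mm of the saucer's centre, tilt under 0.08 rad, at rest (under 0.02 m/s) (horizontal distance between each of round_large, round_medium, round_small and round_saucer below 0.015 m and z of round_large in the frame of round_saucer between 0.002 and 0.009 m and angle between each of round_large, round_medium, round_small, square_large, square_small's own z axis and vertical below 0.08 rad and linear speed of each of round_large, round_medium, round_small, square_large, square_small below 0.02 m/s and z of round_medium in the frame of round_saucer between 0.002 and 0.009 m and z of round_small in the frame of round_saucer between 0.002 and 0.009 m and horizontal distance between each of square_large, square_small and square_saucer below 0.015 m and z of square_large in the frame of square_saucer between 0.002 and 0.009 m and z of square_small in the frame of square_saucer between 0.002 and 0.009 m); the robot touches nothing.
It fails at once if the potted seedling is shifted by more than 30 mm or tipped over (distance of seedling from where it was at the start of the episode above 0.03 m or angle between seedling's own z axis and vertical above 0.4 rad).
It fails at once if the jar is shifted by more than 30 mm or tipped over (distance of jar from where it was at the start of the episode above 0.03 m or angle between jar's own z axis and vertical above 0.4 rad).
It fails at once if the dibber is shifted by more than 30 mm (distance of dibber from where it was at the start of the episode above 0.03 m).
It also fails if it takes over 141 s, if anything falls off the work surface, if the arm or the gripper's body presses on something with over 40 N, if the wrist force passes 120 N, or if a joint passes its speed limit or range.

ROBOT

A 7-joint arm with a two-finger parallel gripper is mounted at the origin on the work surface. World frame = base frame: x ahead of the robot, y to its left, z up, the work surface at z = 0. Lengths are in m, angles in rad, forces in N, time in s.
With the tool pointing down it reaches from about 0.425 to 0.875 m from the base axis. Payload 8.4 kg.
Tool frame: the origin (TCP) lies between the finger pads; the fingertips stand 22 mm ahead of it and the grasp point (between the pads) lies 3 mm ahead of it; z points along the fingers, y is the line along which they close (so a half turn about z gives the same grasp; the last joint's range is limited). The gripper opens to 87 mm and grips with 3 to 60 N. Pads are 19 mm wide; open, the fingers measure 117 mm over their backs; the gripper's body (75 mm by 190 mm) begins 51 mm behind the grasp point.
Start: joints at [1.067, 0.333, 0.04, 1.465, -0.013, 1.343, -0.059], TCP at [0.256, -0.597, 0.245] pointing down, gripper open.
Joint ranges: [-2.58, 2.58], [-0.38, 2.09], [-1.3, 1.39], [0.25, 2.4], [-1.5, 4.64], [0.08, 2.09], [-2.65, 2.65]. Speed limits (rad/s): [2.22, 2.22, 2.79, 2.79, 3.14, 3.14, 3.14].

INTERFACE

Orientations are given as a unit quaternion [w, x, y, z].
In Python, from workcell import r gives the robot as it stands.
- The arm moves only by the tool apply_moves, never from a script. Its argument "commands" is one flat list of numbers, 7 for each row, row after row: the opening, from -1 (shut) to 1 (fully open), then the shift along the world's x, y, z each as a share of 100 mm, from -1 to 1, then the turn, a rotation vector about the world's x, y, z each as a share of 90 degrees, from -1 to 1. In form: [hand, x, y, z, rx, ry, rz, hand, x, y, z, rx, ry, rz, ...]. A call has 1 to 10 rows; each row shifts and turns the commanded pose from where the row before left it; what a row does not reach is not made up. A row lasts 1/10 s, in which the tool goes at most 50 mm and 8.59 degrees, less where a joint would pass 70% of its speed; a pose out of reach is approached as far as the arm can. A call with a number of a shift or a turn outside -1 to 1 is refused whole. A call with a gripper value outside its range is refused whole. The fingers move at their own pace and stop on an object; "grip_force" is the grip in N (left out, the last holds). Time passes only in rows, so rows that do not move let the fingers close. It gives the time, the measured TCP pose, the force, the opening and the grip force at its end, in the units of the state.
- r.observe(): the state, without advancing time (a new reading comes with each control period).
- r.grab_frame(name): name is "side" or "top" or "wrist"; returns the picture (480x640x3 uint8, red, green, blue); there is no depth.
- r.camera_model(name): a dict with "K" (3x3 intrinsics, pixels), "k1" (the pictures are not rectified: a ray, as slopes to the right and down, at radius r is drawn at 1 + k1 r^2 times it, then the intrinsics apply), "R" (3x3) and "t" (3): a world point X has camera coordinates R X + t; the wrist camera has in their place "tool_from_camera" (4x4, takes a point from camera to tool coordinates, whose origin is the TCP and whose axes are the flange's). Camera axes: x right, y down, z forward; pixel columns grow to the right and rows downward; lengths in m; the calibration is good to about 2 mm. A picture is of the moment at which its call begins: read the wrist's pose just before it. camera_model takes no time and is no camera call.
- r.finish_job(): hands the job in; it is judged then, once.
The state is a dict: "clock": time; "joints": joint angles; "joint_velocities": joint speeds; "effort": joint torques, N m; "tool_pos": TCP position; "ee_rot": TCP orientation; "ft_force": force on the tool from outside, world axes, zero at the start; "moment": the same for the moment, N m; "opening": finger opening in m; "grasp_force": force on a finger pad.
Only numpy, scipy, OpenCV 4.12 (cv2) and the standard library are available. Lean on these libraries where they do the work, as an engineer would, in place of code of your own. Each camera call takes 0.05 s, during which the arm holds its last target. There are 200 camera calls.

## Working session

There is one attempt and no reset: what is moved stays moved. The work goes in short steps, Python scripts to look and compute and a tool call to move; the robot and the scene stay as the last step left them, time stands still between calls to the robot, and variables do not carry over. Pictures are saved under pics/ and viewed, at most 14 in all, crops included, and the job is handed in when it is done.

Besides the shell and the picture viewer there is one more tool, called after "Emit:" in YAML: its name, and indented under it one key for each argument. apply_moves: Moves the arm, as the interface text tells. Shift numbers are shares of 100 mm and turn numbers shares of 90 degrees, none past 1 either way. Its arguments: {"type":"object","properties":{"commands":{"type":"array"},"grip_force":{"type":"number"}},"required":["commands"]}

```bash
ls; mkdir -p pics; python3 - <<'E'
from workcell import r
import cv2,numpy as np
s=r.observe();print(s)
for n in("top","side"):
    f=r.grab_frame(n);cv2.imwrite(f"pics/{n}0.png",f[:,:,::-1])
for n in("top","side","wrist"):print(n,r.camera_model(n))
E
```

```text
pics
{'clock': 0.0, 'joints': array([ 1.06678089,  0.33393251,  0.0398405 ,  1.46626767, -0.01340384,
        1.34328974, -0.05848674]), 'joint_velocities': array([-0.00078615,  0.00030557, -0.00151297,  0.00053641,  0.0009342 ,
       -0.00012483,  0.00133469]), 'effort': array([-1.65951710e-04, -6.56366587e+01,  1.33481070e+00, -4.03803885e+01,
       -5.99250756e-02,  4.46264190e-02,  1.93109158e-04]), 'tool_pos': array([ 0.25582749, -0.59706999,  0.24364657]), 'ee_rot': array([-7.88009402e-04,  9.79582390e-01,  2.01041477e-01, -2.11220372e-04]), 'ft_force': array([-0.72267378, -0.40446911, -0.04363902]), 'moment': array([-0.00150797, -0.01871955, -0.02409931]), 'grasp_force': 0.0, 'opening': 0.08678739824847517}
top {'K': array([[622.03158154,   0.        , 317.65626015],
       [  0.        , 622.03158154, 238.3746672 ],
       [  0.        ,   0.        ,   1.        ]]), 'k1': -0.22077640595992323, 'R': array([[ 0.02941152, -0.9995615 ,  0.00343039],
       [-0.98199998, -0.02953503, -0.18655754],
       [ 0.18657705,  0.0021183 , -0.98243805]]), 't': array([-0.01644767,  0.46
[... 275 characters left out ...]
  [-0.14516163,  0.6023834 , -0.78489639],
       [ 0.15246586, -0.77020449, -0.61930543]]), 't': array([0.44829526, 0.09518426, 1.37639933])}
wrist {'K': array([[363.86133737,   0.        , 318.39582373],
       [  0.        , 363.86133737, 239.12001568],
       [  0.        ,   0.        ,   1.        ]]), 'k1': -0.041326758180656266, 'tool_from_camera': array([[ 1.10122270e-03, -9.60691780e-01, -2.77615007e-01,
         7.68602719e-02],
       [ 9.99998904e-01,  7.83126652e-04,  1.25669777e-03,
        -4.87472136e-04],
       [-9.89891504e-04, -2.77616086e-01,  9.60691589e-01,
        -1.41351477e-01],
       [ 0.00000000e+00,  0.00000000e+00,  0.00000000e+00,
         1.00000000e+00]])}
```

View pics/top0.png

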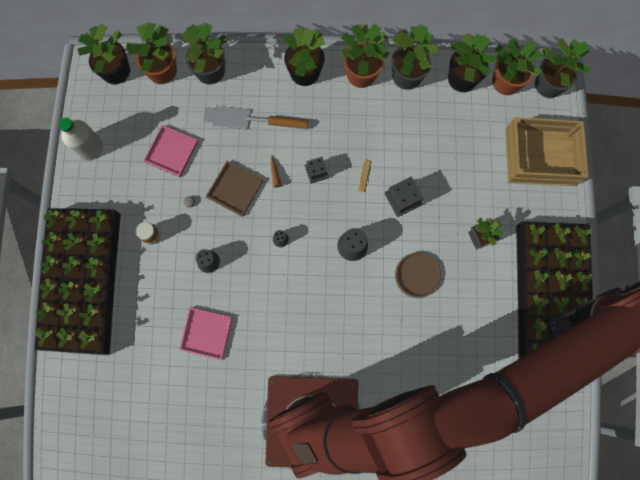

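View pics/side0.png

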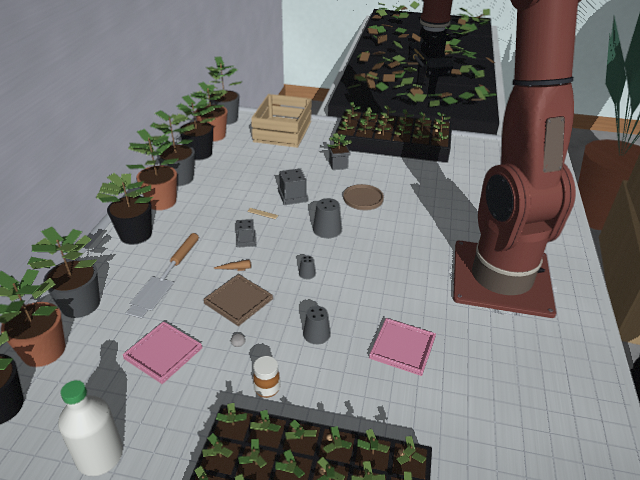

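Top view: the round pots are at (352,243) large, (207,261) medium and (280,238) small. The square pots are at (405,196) large and (317,170) small. The seedling is at (487,232), the jar at (147,232), the dibber at (276,172), and a loose stick at (365,175).

There are three square-saucer candidates: brown (236,188), pink (171,150) and pink (207,333). The brown one fits because pink is ruled out. I'll confirm it in an enlarged crop.

```bash
cat > h.py <<'E'
from workcell import r
import cv2,numpy as np
from scipy.spatial.transform import Rotation as Ro
def ray(name,uv,st=None):
    c=r.camera_model(name);K=c["K"]
    uv=np.atleast_2d(np.array(uv,float)); d=(uv-[K[0,2],K[1,2]])/[K[0,0],K[1,1]]
    p=d.copy()
    for _ in range(20): p=d/(1+c["k1"]*(p**2).sum(1,keepdims=True))
    v=np.c_[p,np.ones(len(p))]
    if name=="wrist":
        T=c["tool_from_camera"];q=st["ee_rot"];R=Ro.from_quat([q[1],q[2],q[3],q[0]]).as_matrix()
        o=R@T[:3,3]+st["tool_pos"];v=v@(R@T[:3,:3]).T
    else: o=-c["R"].T@c["t"];v=v@c["R"]
    return o,v/np.linalg.norm(v,axis=1,keepdims=True)
def plane(name,uv,z,st=None):
    o,v=ray(name,uv,st);return o+v*((z-o[2])/v[:,2])[:,None]
def tri(rays):
    A=np.zeros((3,3));b=np.zeros(3)
    for o,v in rays:
        M=np.eye(3)-np.outer(v,v);A+=M;b+=M@o
    x=np.linalg.solve(A,b);return x,max(np.linalg.norm((np.eye(3)-np.outer(v,v))@(x-o)) for o,v in rays)
E
python3 - <<'E'
import cv2
a=cv2.imread("pics/top0.png")[140:310,180:450];cv2.imwrite("pics/topc.png",cv2.resize(a,(800,504),interpolation=cv2.INTER_CUBIC))
a=cv2.imread("pics/side0.png")[130:360,195:395];cv2.imwrite("pics/sidec.png",cv2.resize(a,None,fx=2.6,fy=2.6,interpolation=cv2.INTER_CUBIC))
E
```

```text
(no output)
```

View pics/topc.png

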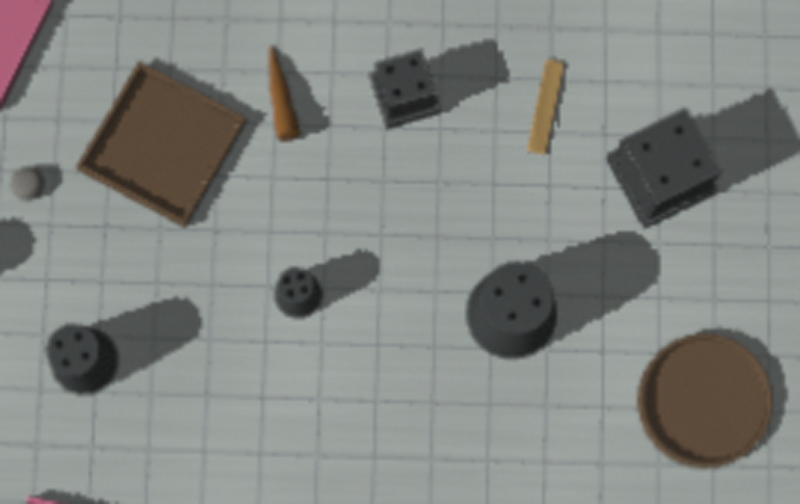

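View pics/sidec.png

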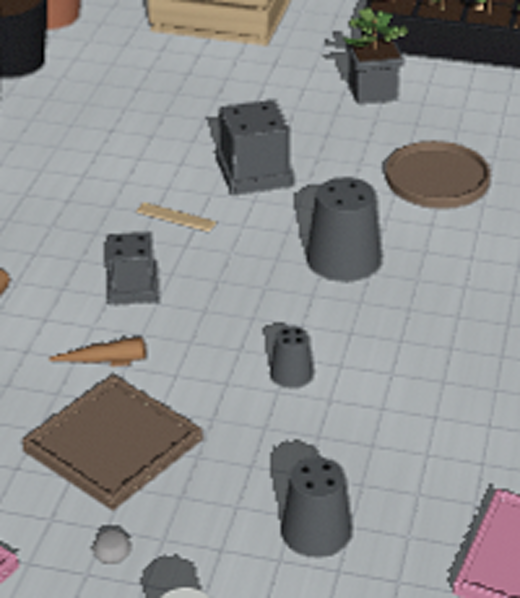

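Crops: the brown square saucer (top crop centre about (163,143)) is confirmed as the only brown square. Each pot shows four drain holes on its closed top. I'll triangulate hole centroids for the pots and masks for the saucers.

```bash
python3 - <<'E'
from h import *
T={"rl":[(498,292),(522,279),(512,316),(536,302)],"rm":[(78,338),(59,344),(66,364),(85,354)],"rs":[(296,277),(311,283),(290,291),(304,292)],
"sl":[(646,147),(679,130),(664,180),(697,163)],"ss":[(388,71),(414,62),(423,85),(397,92)]}
S={"rl":[(338,186),(359,184),(332,199),(354,198)],"rm":[(308,468),(327,467),(306,485),(328,484)],"rs":[(286,333),(296,331),(285,339),(296,338)],
"sl":[(234,111),(263,107),(240,125),(269,121)],"ss":[(121,239),(139,239),(119,252),(140,251)]}
H=dict(rl=.084,rm=.066,rs=.048,sl=.076,ss=.056)
for k in T:
    t=np.mean(T[k],0)/2.963+[180,140]-.3; s=np.mean(S[k],0)/2.6+[195,130]-.3
    (o,v),(o2,v2)=ray("top",t),ray("side",s)
    x,e=tri([(o,v[0]),(o2,v2[0])]);print(k,x.round(4),round(e,4),"topcam@H",plane("top",t,H[k])[0].round(4))
    if k in("sl","ss"):
        P=plane("top",np.array(T[k])/2.963+[180,140]-.3,H[k])[:,:2];rc=cv2.minAreaRect(P.astype(np.float32));print(rc)
# saucers
for n in("top","side"):
    im=cv2.imread(f"pics/{n}0.png");hsv=cv2.cvtColor(im,cv2.COLOR_BGR2HSV)
    m=cv2.inRange(hsv,(3,40,40),(18,170,140))
    cs,_=cv2.findContours(m,0,2)
    for c in cs:
        if cv2.contourArea(c)>500:
            x,y,w,h=cv2.boundingRect(c)
            if 190<x<450 and 130<y<310:
                P=plane(n,cv2.convexHull(c)[:,0],.014)[:,:2].astype(np.float32)
                print(n,(x,y,w,h),cv2.minEnclosingCircle(P),cv2.minAreaRect(P))
E
```

```text
rl [ 0.4604 -0.0942  0.0852] 0.0002 topcam@H [ 0.4608 -0.0943  0.084 ]
rm [0.4067 0.2846 0.065 ] 0.0002 topcam@H [0.4067 0.2844 0.066 ]
rs [0.4734 0.092  0.044 ] 0.0006 topcam@H [0.4721 0.0917 0.048 ]
sl [ 0.5928 -0.2269  0.0761] 0.0009 topcam@H [ 0.5919 -0.227   0.076 ]
((0.5920248031616211, -0.22698968648910522), (0.033135365694761276, 0.033768244087696075), 29.298873901367188)
ss [0.6603 0.006  0.0547] 0.0007 topcam@H [0.6606 0.0061 0.056 ]
((0.6601907014846802, 0.006062885746359825), (0.022728852927684784, 0.024641122668981552), 21.696332931518555)
top (395, 252, 46, 46) ((0.3872028887271881, -0.2664403021335602), 0.06015996262431145) ((0.38704296946525574, -0.2666798233985901), (0.11634378880262375, 0.11700886487960815), 45.813602447509766)
top (206, 161, 57, 55) ((0.6066121459007263, 0.22524882853031158), 0.0784975215792656) ((0.6064896583557129, 0.22496476769447327), (0.11475559324026108, 0.11516321450471878), 63.23542404174805)
side (204, 274, 69, 52) ((0.6039276123046875, 0.2321009784936905), 0.0842360109090805) ((0.6041514277458191, 0.23232266306877136), (0.12083309888839722, 0.12173706293106079), 63.318626403808594)
side (343, 184, 40, 26) ((0.38678500056266785, -0.2566651403903961), 0.06686107069253922) ((0.38678058981895447, -0.2568734288215637), (0.11426009237766266, 0.13294196128845215), 7.089177131652832)
```

Emit:
apply_moves:
  commands: [1,0.35,0.3,0,0,0,0.095,1,0.35,0.3,0,0,0,0.095,1,0.35,0.3,0,0,0,0.095,1,0.35,0.3,0,0,0,0.095,1,0.35,0.3,0,0,0,0.095,1,0,0.45,0,0,0,0.095,1,0,0.45,0,0,0,0.095,1,0,0.45,0,0,0,0.095,1,0,0.45,0,0,0,0.095,1,0,0.45,0,0,0,0.095]
  grip_force: 15

```text
clock: 1.1
tool_pos: [0.4305, -0.2206, 0.2442]
ee_rot: [-0.0, 0.58, 0.814, -0.0]
ft_force: [0.6, 0.6, 0.2]
opening: 0.087
grasp_force: 0.0
```

```bash
cat > p.py <<'E'
from h import *
s=r.observe();q=s["ee_rot"];R=Ro.from_quat([q[1],q[2],q[3],q[0]]).as_matrix()
print(round(s["clock"],2),s["tool_pos"].round(4),"yaw",np.degrees(np.arctan2(R[1,1],R[0,1])).round(2),"z",R[:,2].round(3),"J",s["joints"].round(2),"F",s["ft_force"].round(1),"open",round(s["opening"],4),"g",round(s["grasp_force"],1))
E
python3 p.py; python3 - <<'E'
from h import *
print("seedling",plane("side",(340,166),0.0)[0].round(3),plane("top",(484,238),.06)[0].round(3))
print("jar",plane("top",(147,229),.07)[0].round(3),"dib",plane("top",(276,172),.011)[0].round(3))
E
```

```text
1.1 [ 0.4305 -0.2206  0.2442] yaw 19.04 z [-0.001 -0.    -1.   ] J [ 0.76  0.02 -0.38  1.84  0.01  1.29  0.71] F [0.6 0.6 0.2] open 0.087 g 0.0
seedling [ 0.486 -0.434  0.   ] [ 0.481 -0.433  0.06 ]
jar [0.476 0.438 0.07 ] dib [0.654 0.115 0.011]
```

Emit:
apply_moves:
  commands: [1,0.06,0.446,0,0,0,0.095,1,0.06,0.446,0,0,0,0.095,1,0.06,0.446,0,0,0,0.095,1,0.06,0.446,0,0,0,0.06,1,0.06,0.446,0,0,0,0,1,0.06,0.446,0,0,0,0,1,0.06,0.446,0,0,0,0,1,0,0,0,0,0,0]

```text
clock: 1.9
tool_pos: [0.4725, 0.0964, 0.2448]
ee_rot: [-0.0, 0.34, 0.94, 0.001]
ft_force: [0.1, 0.1, -0.3]
opening: 0.0868
grasp_force: 0.0
```

```bash
python3 p.py; python3 - <<'E'
from h import *
s=r.observe();f=r.grab_frame("wrist");cv2.imwrite("pics/w1.png",f[:,:,::-1]);np.save("w1.npy",np.r_[s["tool_pos"],s["ee_rot"]])
E
```

```text
1.9 [0.4725 0.0964 0.2448] yaw 50.22 z [ 0.     0.002 -1.   ] J [ 0.43  0.03 -0.73  1.83  0.02  1.29  0.58] F [ 0.1  0.1 -0.3] open 0.0868 g 0.0
```

View pics/w1.png

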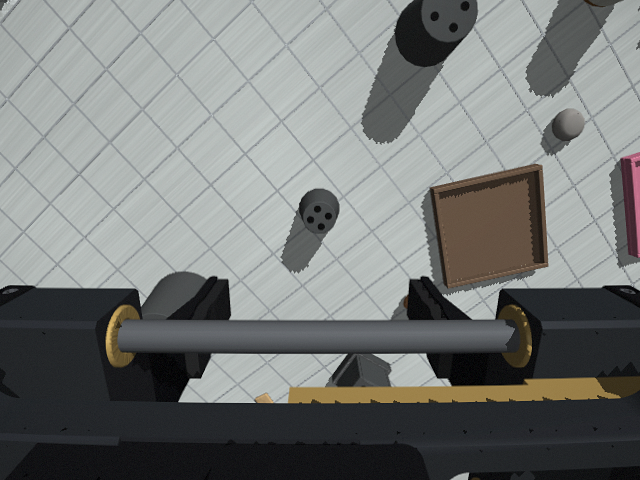

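The wrist view shows the small round pot with its holes centred at about (319,218), the medium pot at the top edge (around (450,15)), and the brown saucer at (490,226).

```bash
python3 p.py; python3 - <<'E'
from h import *
a=np.load("w1.npy");st=dict(tool_pos=a[:3],ee_rot=a[3:])
w=(318.8,217.8);print(plane("wrist",w,.048,st))
t=np.array([300.2,285.8])/2.963+[180,140]-.3
(o,v),(o2,v2)=ray("wrist",w,st),ray("top",t);print(tri([(o,v[0]),(o2,v2[0])]))
f=cv2.imread("pics/w1.png");hsv=cv2.cvtColor(f,cv2.COLOR_BGR2HSV)
m=cv2.inRange(hsv,(3,40,40),(18,170,160));c=max(cv2.findContours(m,0,2)[0],key=cv2.contourArea)
P=plane("wrist",c[:,0],.014,st)[:,:2].astype(np.float32);print(cv2.minAreaRect(P),len(c))
E
```

```text
1.95 [0.4726 0.093  0.2444] yaw 50.07 z [-0.     0.001 -1.   ] J [ 0.43  0.03 -0.72  1.83  0.02  1.29  0.58] F [-0.  -0.7 -1.3] open 0.087 g 0.0
[[0.47403532 0.09727693 0.048     ]]
(array([0.47812559, 0.09342454, 0.02051092]), np.float64(0.0008009821238556913))
((0.6063576340675354, 0.22695663571357727), (0.1170337125658989, 0.11681104451417923), 63.433387756347656) 144
```

```bash
python3 - <<'E'
from h import *
s=r.observe();f=r.grab_frame("wrist")[:,:,::-1].copy();g=cv2.cvtColor(f,cv2.COLOR_BGR2GRAY)
print(s["tool_pos"].round(4))
c=g[180:250,280:350]
n,l,st,ce=cv2.connectedComponentsWithStats((c<22).astype(np.uint8))
for i in range(1,n):
    if st[i,4]>8: print(ce[i]+[280,180],st[i])
hsv=cv2.cvtColor(f,cv2.COLOR_BGR2HSV)
m=cv2.inRange(hsv,(3,40,40),(18,170,160));c=max(cv2.findContours(m,0,2)[0],key=cv2.contourArea)
P=plane("wrist",c[:,0],.014,s)[:,:2].astype(np.float32);print(cv2.minAreaRect(P))
print(plane("wrist",(318.8,217.8),.048,s))
E
python3 p.py
```

```text
[0.4726 0.093  0.2444]
[320.15625 206.375  ] [37 24  7  6 32]
[330.8        213.43333333] [48 31  7  6 30]
[312.89285714 216.96428571] [30 35  7  5 28]
[323.7        223.73333333] [41 41  7  6 30]
((0.6064228415489197, 0.22696790099143982), (0.11672600358724594, 0.11675680428743362), 63.399234771728516)
[[0.4738827 0.0936258 0.048    ]]
2.0 [0.4727 0.0907 0.2443] yaw 49.89 z [-0.001 -0.    -1.   ] J [ 0.44  0.03 -0.72  1.83  0.02  1.29  0.58] F [ 0.5 -0.2 -0.7] open 0.0874 g 0.0
```

Emit:
apply_moves:
  commands: [1,0,0,0,0,0,0,1,0,0,0,0,0,0,1,0,0,0,0,0,0]

```text
clock: 2.3
tool_pos: [0.473, 0.0887, 0.2445]
ee_rot: [-0.0, 0.345, 0.939, -0.0]
ft_force: [-0.0, -0.6, -0.2]
opening: 0.0869
grasp_force: 0.0
```

```bash
cat >> h.py <<'E'
def holes(f,box,thr=22,amin=8,amax=200):
    "centroids of dark holes in picture f inside box (x0,y0,x1,y1), not touching its edge"
    x0,y0,x1,y1=box;g=cv2.cvtColor(f[y0:y1,x0:x1],cv2.COLOR_RGB2GRAY)
    n,l,st,ce=cv2.connectedComponentsWithStats((g<thr).astype(np.uint8))
    return np.array([ce[i]+[x0,y0] for i in range(1,n) if amin<=st[i,4]<=amax])
E
python3 p.py;python3 - <<'E'
from h import *
s=r.observe();f=r.grab_frame("wrist").copy();cv2.imwrite("pics/w2.png",f[:,:,::-1])
H=holes(f,(290,190,350,240));print(H.round(1));w=H.mean(0)
print(plane("wrist",w,.048,s))
t=np.array([300.2,285.8])/2.963+[180,140]-.3
(o,v),(o2,v2)=ray("wrist",w,s),ray("top",t);print(tri([(o,v[0]),(o2,v2[0])]))
E
python3 p.py
```

```text
2.3 [0.473  0.0887 0.2445] yaw 49.63 z [-0. -0. -1.] J [ 0.44  0.03 -0.72  1.83  0.02  1.29  0.58] F [-0.  -0.6 -0.2] open 0.0869 g 0.0
[[323.5 202.7]
 [334.4 209.7]
 [316.5 213.6]
 [327.2 220.4]]
[[0.4738021  0.09774851 0.048     ]]
(array([0.47900296, 0.09377487, 0.01480961]), np.float64(0.0005894757394793233))
2.35 [0.473  0.0889 0.2445] yaw 49.65 z [-0. -0. -1.] J [ 0.44  0.03 -0.72  1.83  0.02  1.29  0.58] F [0.4 0.1 0.2] open 0.0867 g 0.0
```

Emit:
apply_moves:
  commands: [1,0,0.1,-0.3,0,0,0,1,0,0,-0.3,0,0,0,1,0,0,-0.2,0,0,0,1,0,0,0,0,0,0,1,0,0,0,0,0,0,1,0,0,0,0,0,0]

```text
clock: 2.95
tool_pos: [0.4738, 0.0998, 0.1659]
ee_rot: [0.001, 0.344, 0.939, 0.0]
ft_force: [0.0, 0.4, 0.1]
opening: 0.0872
grasp_force: 0.0
```

```bash
python3 p.py;python3 - <<'E'
from h import *
s=r.observe();f=r.grab_frame("wrist").copy();cv2.imwrite("pics/w3.png",f[:,:,::-1])
for z in(.048,):
    H=holes(f,(260,170,380,290));print(H.round(1))
    w=H.mean(0);print(plane("wrist",w,z,s))
E
```

```text
2.95 [0.4738 0.0998 0.1659] yaw 49.72 z [ 0.002  0.    -1.   ] J [ 0.4   0.11 -0.74  1.93  0.08  1.13  0.5 ] F [0.  0.4 0.1] open 0.0872 g 0.0
[[291.  225.5]
 [312.2 231.3]
 [326.3 239.8]
 [303.5 244.6]
 [317.2 253. ]]
[[0.46952017 0.09650646 0.048     ]]
```

View pics/w3.png

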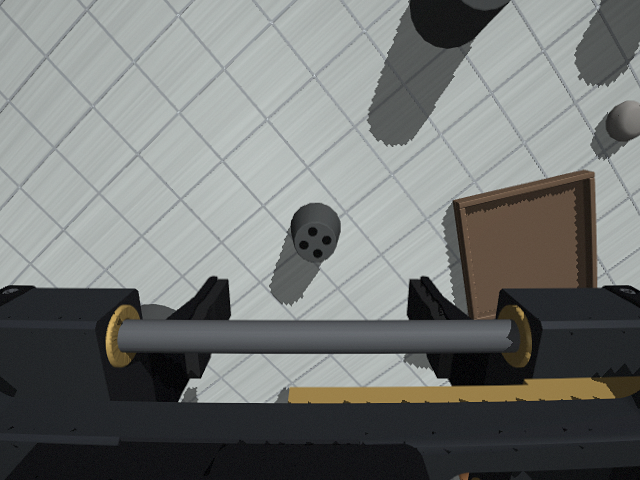

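The pot's holes centre at (315,242), and the first hit (291,225) is shadow. Next I'll triangulate from the two wrist heights plus the top view.

```bash
python3 - <<'E'
from h import *
from h import plane
s3=r.observe()
s2=dict(s3);s2["tool_pos"]=np.array([.473,.0887,.2445]);q=np.array([0,.345,.939,0]);s2["ee_rot"]=np.r_[0,np.sin(0),0,0]
a=np.radians(49.63+90)/2;s2["ee_rot"]=np.array([0,np.cos(a),np.sin(a),0])
w3=(314.8,242.2);w2=(325.4,211.6)
print(s3["tool_pos"],plane("wrist",w3,.048,s3),plane("wrist",w2,.048,s2))
f=lambda n,w,s=None:(ray(n,w,s)[0],ray(n,w,s)[1][0])
R3,R2=f("wrist",w3,s3),f("wrist",w2,s2);Rt=f("top",np.array([300.2,285.8])/2.963+[180,140]-.3);Rs=f("side",np.array([290.7,335.2])/2.6+[195,130]-.3)
print(tri([R2,R3]),tri([Rt,Rs]),tri([R2,R3,Rt,Rs]))
for n in("top","side"):
    g=cv2.cvtColor(cv2.imread(f"pics/{n}0.png"),cv2.COLOR_BGR2GRAY)
    u=(np.array([300.2,285.8])/2.963+[180,140]) if n=="top" else np.array([290.7,335.2])/2.6+[195,130]
    x,y=u.astype(int);print(n,x,y);print(g[y-8:y+12,x-9:x+11])
E
```

```text
[0.47382663 0.09983028 0.16590816] [[0.47386502 0.09756942 0.048     ]] [[0.47384174 0.0978241  0.048     ]]
(array([0.47337167, 0.09808499, 0.05040305]), np.float64(5.863371682286037e-05)) (array([0.47340974, 0.0920417 , 0.04410112]), np.float64(0.0006126979594732896)) (array([0.47369847, 0.09524815, 0.0455591 ]), np.float64(0.0035209941285011107))
top 281 236
[[159 160 160 161 160 160 160 160 159 161 161 161 160 159 152 151 149 132
  105  88]
 [159 161 161 161 159 153 149 149 150 153 155 158 152 146 112  97  95  87
   85  83]
 [162 161 162 158 149 121  96  91  96 119 124 137 110  96  87  84  83  78
   82  83]
 [160 159 153 133  99  76  68  66  65  69  72  77  79  83  84  84  83  78
   82  84]
 [160 158 132  93  68  61  64  63  49  35  45  60  63  74  81  83  83  77
   80  83]
 [160 154 113  68  44  44  60  61  43  30  40  60  62  54  65  81  83  78
   83  84]
 [157 138  92  51  30  35  58  64  53  48  55  62  63  49  43  72  78  78
   81  83]
 [152 113  76  54  40  46  61  65  64  64  62  63  63  48  37  54  74  78
   81  83]
 [137  98  70  65  64  62  64  66  64  60  50  52  61  4
[... 1978 characters left out ...]
  90 141
  179 176]
 [ 86  92  90  69  51  66  79  78  80  79  81  80  80  81  83  85  87 141
  180 176]
 [ 88  93  88  47  52  64  75  87  91  89  91  94  95  97  88  83  74 126
  181 175]
 [ 87  94  86  46  58  67  75  82  85  89  93  95  94  93  90  82  67 115
  178 175]
 [102  91  85  39  58  70  77  81  88  89  92  92  91  92  88  83  72  96
  159 176]
 [156  81  76  45  61  69  78  82  87  90  94  93  92  92  88  84  73  97
  156 177]
 [167  85  69  48  62  72  78  86  89  89  91  93  94  92  89  84  76  81
  140 179]
 [166  84  66  52  63  73  79  85  89  89  92  93  94  93  90  84  77  81
  137 178]
 [165  78  42  53  65  73  80  85  88  91  93  92  93  91  88  84  79  66
  114 167]]
```

My hand-read pixels were about 1.7 px off, so I'll redetect the holes by black-hat in both fixed views.

```bash
cat >> h.py <<'E'
def bh(path,c,w,k=5,n=4):
    "4 strongest small dark spots within w px of c, subpixel by blackhat weight"
    g=cv2.cvtColor(cv2.imread(path),cv2.COLOR_BGR2GRAY)
    b=cv2.morphologyEx(g,cv2.MORPH_BLACKHAT,np.ones((k,k),np.uint8)).astype(float)
    yy,xx=np.mgrid[:480,:640];b[np.hypot(xx-c[0],yy-c[1])>w]=0
    out=[]
    for _ in range(n):
        y,x=np.unravel_index(b.argmax(),b.shape);s=(abs(yy-y)<=1)&(abs(xx-x)<=1);
        out.append([(xx[s]*b[s]).sum()/b[s].sum(),(yy[s]*b[s]).sum()/b[s].sum(),b[y,x]]);b[(abs(yy-y)<=2)&(abs(xx-x)<=2)]=0
    return np.array(out)
E
python3 - <<'E'
from h import *
H=dict(rl=.084,rm=.066,rs=.048,sl=.076,ss=.056)
C=dict(rl=[(354,240,11),(328,204,9)],rm=[(203,257,8),(317,313,8)],rs=[(279.3,235.5,6),(306,258.5,5)],sl=[(405,192,13),(292,174,11)],ss=[(316,166,9),(245,224,8)])
for k,(a,b) in C.items():
    t=bh("pics/top0.png",a[:2],a[2]);s=bh("pics/side0.png",b[:2],b[2])
    print(k,t.round(1).tolist(),s.round(1).tolist())
    f=lambda n,w:(ray(n,w)[0],ray(n,w)[1][0])
    x,e=tri([f("top",t[:,:2].mean(0)),f("side",s[:,:2].mean(0))])
    print("   ",x.round(4),round(e,4),plane("top",t[:,:2].mean(0),H[k])[0].round(4), cv2.minAreaRect(plane("top",t[:,:2],H[k])[:,:2].astype(np.float32)) if k[0]=="s" else "")
E
```

```text
rl [[347.9, 238.0, 36.0], [352.7, 246.1, 35.0], [360.8, 241.2, 34.0], [355.9, 233.3, 33.0]] [[325.0, 207.2, 61.0], [330.1, 200.8, 57.0], [322.0, 202.3, 53.0], [333.3, 205.6, 44.0]]
    [ 0.4611 -0.0946  0.0832] 0.0007 [ 0.4617 -0.0945  0.084 ] 
rm [[206.0, 253.0, 35.0], [201.9, 262.0, 34.0], [208.2, 259.3, 32.0], [199.2, 255.3, 29.0]] [[320.0, 309.1, 72.0], [313.3, 316.1, 72.0], [312.0, 310.2, 69.0], [321.8, 315.1, 67.0]]
    [0.4071 0.2849 0.0659] 0.0007 [0.4078 0.285  0.066 ] 
rs [[276.2, 234.1, 36.0], [281.0, 232.8, 34.0], [277.7, 238.3, 33.0], [279.0, 230.0, 30.0]] [[309.1, 257.0, 72.0], [309.3, 260.4, 71.0], [304.2, 257.2, 67.0], [304.4, 260.5, 49.0]]
    [0.4748 0.0982 0.0495] 0.0028 [0.478  0.0985 0.048 ] 
sl [[403.8, 200.1, 34.0], [408.8, 183.7, 32.0], [397.8, 189.0, 30.0], [414.9, 194.8, 30.0]] [[296.2, 171.0, 54.0], [299.2, 176.9, 54.0], [288.1, 178.3, 43.0], [285.2, 172.3, 40.0]]
    [ 0.5919 -0.2271  0.0755] 0.0004 [ 0.5922 -0.227   0.076 ] ((0.5922397375106812, -0.22696873545646667), (0.03320129215717316, 0.03257371112704277), 28.41057777404785)
ss [[311.0, 163.0, 35.0], [313.7, 170.8, 33.0], [319.1, 160.8, 32.0], [321.8, 168.2, 32.0]] [[248.9, 226.3, 61.0], [248.9, 221.2, 56.0], [240.1, 221.5, 50.0], [240.1, 226.6, 46.0]]
    [0.6604 0.0063 0.0554] 0.0007 [0.661  0.0064 0.056 ] ((0.6612585186958313, 0.0065336404368281364), (0.02256237529218197, 0.02223292551934719), 20.46660614013672)
```

Emit:
apply_moves:
  commands: [1,0,-0.02,-0.4,0,0,0,1,0,0,-0.4,0,0,0,1,0,0,-0.3,0,0,0,1,0,0,-0.2,0,0,0,1,0,0,0,0,0,0,1,0,0,0,0,0,0,-1,0,0,0,0,0,0,-1,0,0,0,0,0,0,-1,0,0,0,0,0,0,-1,0,0,0,0,0,0]

```text
clock: 4.0
tool_pos: [0.4733, 0.0977, 0.0351]
ee_rot: [0.0, 0.344, 0.939, 0.0]
ft_force: [-0.2, 0.1, 0.8]
opening: 0.0627
grasp_force: 0.0
```

Emit:
apply_moves:
  commands: [-1,0,0,0,0,0,0,-1,0,0,0,0,0,0,-1,0,0,0,0,0,0]

```text
clock: 4.3
tool_pos: [0.4729, 0.0977, 0.0345]
ee_rot: [-0.0, 0.344, 0.939, -0.0]
ft_force: [-0.9, 0.1, -0.7]
opening: 0.0396
grasp_force: 15.0
```

```bash
python3 p.py
```

```text
4.3 [0.4729 0.0977 0.0345] yaw 49.74 z [-0. -0. -1.] J [ 0.33  0.3  -0.7   2.05  0.25  0.87  0.36] F [-0.9  0.1 -0.7] open 0.0396 g 15.0
```

Emit:
apply_moves:
  commands: [-1,0,0,0.4,0,0,0,-1,0,0,0.4,0,0,0,-1,0,-0.4,0.4,0,0,0,-1,0,-0.4,0,0,0,0,-1,0,-0.4,0,0,0,0,-1,-0.1,-0.4,0,0,0,0,-1,-0.15,-0.4,0,0,0,0,-1,-0.2,-0.4,0,0,0,0,-1,-0.2,-0.4,0,0,0,0,-1,-0.2,-0.4,0,0,0,0]

```text
clock: 5.3
tool_pos: [0.3869, -0.219, 0.15]
ee_rot: [0.0, 0.344, 0.939, -0.0]
ft_force: [0.9, 0.2, -0.1]
opening: 0.0394
grasp_force: 14.9
```

Emit:
apply_moves:
  commands: [-1,0,-0.4,0,0,0,0,-1,0,0,-0.2,0,0,0,-1,0,0,-0.2,0,0,0,-1,0,0,0,0,0,0,-1,0,0,0,0,0,0]

```text
clock: 5.8
tool_pos: [0.3879, -0.2573, 0.1101]
ee_rot: [-0.0, 0.344, 0.939, 0.0]
ft_force: [0.2, 0.1, 0.2]
opening: 0.0393
grasp_force: 14.9
```

```bash
python3 p.py
```

```text
5.8 [ 0.3879 -0.2573  0.1101] yaw 49.77 z [-0.001  0.001 -1.   ] J [ 0.88  0.11 -0.4   2.04  0.05  1.    1.32] F [0.2 0.1 0.2] open 0.0393 g 14.9
```

Emit:
apply_moves:
  commands: [-1,0,-0.09,-0.3,0,0,0,-1,0,0,-0.2,0,0,0,-1,0,0,-0.15,0,0,0,-1,0,0,-0.05,0,0,0,-1,0,0,0,0,0,0,-1,0,0,0,0,0,0]

```text
clock: 6.4
tool_pos: [0.3887, -0.2669, 0.0411]
ee_rot: [0.001, 0.344, 0.939, -0.0]
ft_force: [0.7, 1.1, -0.5]
opening: 0.0393
grasp_force: 14.9
```

```bash
python3 p.py
```

```text
6.4 [ 0.3887 -0.2669  0.0411] yaw 49.76 z [ 0.001 -0.001 -1.   ] J [ 0.87  0.22 -0.39  2.09  0.11  0.85  1.28] F [ 0.7  1.1 -0.5] open 0.0393 g 14.9
```

Emit:
apply_moves:
  commands: [-1,0,0,-0.015,0,0,0,-1,0,0,0,0,0,0,1,0,0,0,0,0,0,1,0,0,0,0,0,0,1,0,0,0,0,0,0,1,0,0,0,0,0,0,1,0,0,0,0,0,0,1,0,0,0.3,0,0,0,1,0,0,0.45,0,0,0,1,0,0,0.45,0,0,0]

```text
clock: 7.4
tool_pos: [0.3874, -0.266, 0.1594]
ee_rot: [-0.001, 0.344, 0.939, 0.0]
ft_force: [-0.0, -0.6, 0.6]
opening: 0.0861
grasp_force: 0.0
```

```bash
python3 p.py;python3 - <<'E'
from h import *
s=r.observe();f=r.grab_frame("wrist").copy();cv2.imwrite("pics/w4.png",f[:,:,::-1])
E
```

```text
7.4 [ 0.3874 -0.266   0.1594] yaw 49.76 z [-0.001  0.001 -1.   ] J [ 0.9   0.06 -0.4   1.98  0.02  1.11  1.36] F [-0.  -0.6  0.6] open 0.0861 g 0.0
```

View pics/w4.png

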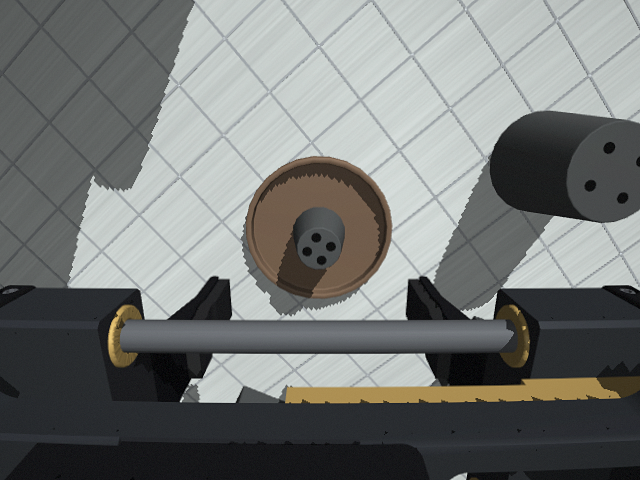

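The small pot stands in the round saucer with its holes at about (319,249). Saucer ellipse centre is about (319,227) at rim level.

Emit:
apply_moves:
  commands: [1,0.15,0.42,0.2,0,0,0,1,0.15,0.42,0,0,0,0,1,0.15,0.42,0,0,0,0,1,0.15,0.42,0,0,0,0,1,0.15,0.42,0,0,0,0,1,0,0.42,0,0,0,0,1,0,0.42,0,0,0,0,1,0,0.42,0,0,0,0,1,0,0.42,0,0,0,0,1,-0.15,0.42,0,0,0,0]

```text
clock: 8.45
tool_pos: [0.4485, 0.155, 0.1785]
ee_rot: [0.0, 0.345, 0.939, 0.001]
ft_force: [1.2, 0.2, -0.3]
opening: 0.0871
grasp_force: 0.0
```

Emit:
apply_moves:
  commands: [1,-0.15,0.42,0,0,0,0,1,-0.15,0.42,0,0,0,0,1,-0.1,0.42,-0.2,0,0,0,1,0,0,0,0,0,0,1,0,0,0,0,0,0,1,0,0,0,0,0,0]

```text
clock: 9.05
tool_pos: [0.4085, 0.2784, 0.1584]
ee_rot: [0.0, 0.345, 0.939, -0.0]
ft_force: [0.0, -0.2, -0.2]
opening: 0.087
grasp_force: 0.0
```

```bash
python3 p.py;python3 - <<'E'
from h import *
f4=cv2.imread("pics/w4.png")[:,:,::-1];st=dict(tool_pos=np.array([.3874,-.266,.1594]),ee_rot=np.array([-.001,.344,.939,0]))
H=holes(f4,(296,225,344,268));print(len(H),plane("wrist",H.mean(0),.053,st))
hsv=cv2.cvtColor(np.ascontiguousarray(f4),cv2.COLOR_RGB2HSV);m=cv2.inRange(hsv,(3,40,40),(18,170,160));c=max(cv2.findContours(m,0,2)[0],key=cv2.contourArea)
print("saucer",cv2.minEnclosingCircle(plane("wrist",c[:,0],.014,st)[:,:2].astype(np.float32)))
s=r.observe();f=r.grab_frame("wrist").copy();cv2.imwrite("pics/w5.png",f[:,:,::-1])
H=holes(f,(270,200,370,300));print(H.round(1));print(plane("wrist",H,.066,s).round(4))
E
```

```text
9.05 [0.4085 0.2784 0.1584] yaw 49.67 z [ 0.    -0.001 -1.   ] J [ 0.19  0.18 -0.94  1.91  0.17  1.13  0.05] F [ 0.  -0.2 -0.2] open 0.087 g 0.0
4 [[ 0.38968298 -0.26699979  0.053     ]]
saucer ((0.38774073123931885, -0.26519012451171875), 0.06009359285235405)
[[319.3 226.6]
 [343.  238.1]
 [307.7 249.4]
 [331.  260.2]]
[[0.3963 0.2905 0.066 ]
 [0.4126 0.2975 0.066 ]
 [0.4034 0.2743 0.066 ]
 [0.4195 0.2814 0.066 ]]
```

Emit:
apply_moves:
  commands: [1,-0.01,0.07,-0.35,0,0,0,1,0,0,-0.35,0,0,0,1,0,0,-0.25,0,0,0,1,0,0,-0.1,0,0,0,-1,0,0,0,0,0,0,-1,0,0,0,0,0,0,-1,0,0,0,0,0,0,-1,0,0,0,0,0,0,-1,0,0,0,0,0,0,-1,0,0,0,0,0,0]

```text
clock: 10.1
tool_pos: [0.4074, 0.2866, 0.054]
ee_rot: [0.0, 0.344, 0.939, 0.0]
ft_force: [1.3, -0.9, 2.6]
opening: 0.0538
grasp_force: 15.1
```

```bash
python3 p.py
```

```text
10.1 [0.4074 0.2866 0.054 ] yaw 49.74 z [ 0.001  0.    -1.   ] J [ 0.08  0.35 -0.89  2.    0.34  0.94 -0.11] F [ 1.3 -0.9  2.6] open 0.0538 g 15.1
```

Emit:
apply_moves:
  commands: [-1,0,0,0.3,0,0,0,-1,0,0,0.45,0,0,0,-1,0.15,-0.42,0.45,0,0,0,-1,0.15,-0.42,0,0,0,0,-1,0.15,-0.42,0,0,0,0,-1,0,-0.42,0,0,0,0,-1,0,-0.42,0,0,0,0,-1,0,-0.42,0,0,0,0,-1,0,-0.42,0,0,0,0,-1,0,-0.42,0,0,0,0]

```text
clock: 11.1
tool_pos: [0.4485, -0.0425, 0.1642]
ee_rot: [0.0, 0.344, 0.939, -0.0]
ft_force: [1.0, 0.8, 0.6]
opening: 0.0543
grasp_force: 14.9
```

Emit:
apply_moves:
  commands: [-1,0,-0.42,0,0,0,0,-1,-0.15,-0.42,0,0,0,0,-1,-0.15,-0.42,0,0,0,0,-1,-0.15,-0.42,0,0,0,0,-1,-0.15,-0.42,0,0,0,0,-1,0,0,0,0,0,0,-1,0,0,0,0,0,0,-1,0,0,0,0,0,0]

```text
clock: 11.9
tool_pos: [0.3893, -0.2496, 0.1639]
ee_rot: [-0.0, 0.344, 0.939, 0.0]
ft_force: [0.2, -0.2, -0.6]
opening: 0.0537
grasp_force: 14.9
```

```bash
python3 p.py
```

```text
11.9 [ 0.3893 -0.2496  0.1639] yaw 49.82 z [ 0.  0. -1.] J [ 0.93  0.04 -0.46  1.99  0.02  1.12  1.33] F [ 0.2 -0.2 -0.6] open 0.0537 g 14.9
```

Emit:
apply_moves:
  commands: [-1,0,-0.17,-0.2,0,0,0,-1,0,0,-0.25,0,0,0,-1,0,0,0,0,0,0,-1,0,0,0,0,0,0,-1,0,0,0,0,0,0]

```text
clock: 12.4
tool_pos: [0.3898, -0.2673, 0.1202]
ee_rot: [0.001, 0.343, 0.939, -0.0]
ft_force: [-0.5, 0.6, 0.2]
opening: 0.054
grasp_force: 14.9
```

```bash
python3 p.py
```

```text
12.4 [ 0.3898 -0.2673  0.1202] yaw 49.83 z [ 0.001 -0.001 -1.   ] J [ 0.94  0.11 -0.45  2.01  0.06  1.03  1.33] F [-0.5  0.6  0.2] open 0.054 g 14.9
```

Emit:
apply_moves:
  commands: [-1,-0.01,0,-0.15,0,0,0,-1,0,0,-0.15,0,0,0,-1,0,0,-0.15,0,0,0,-1,0,0,-0.1,0,0,0,-1,0,0,-0.05,0,0,0,-1,0,0,0,0,0,0,-1,0,0,0,0,0,0]

```text
clock: 13.1
tool_pos: [0.3882, -0.2679, 0.0596]
ee_rot: [0.0, 0.344, 0.939, -0.0]
ft_force: [0.3, 0.0, -0.3]
opening: 0.0543
grasp_force: 14.9
```

```bash
python3 p.py
```

```text
13.1 [ 0.3882 -0.2679  0.0596] yaw 49.75 z [ 0.001 -0.001 -1.   ] J [ 0.92  0.2  -0.44  2.07  0.11  0.9   1.29] F [ 0.3  0.  -0.3] open 0.0543 g 14.9
```

Released about 0.5 mm up. Next I open, lift, and move toward the large round pot.

Emit:
apply_moves:
  commands: [1,0,0,0,0,0,0,1,0,0,0,0,0,0,1,0,0,0,0,0,0,1,0,0,0,0,0,0,1,0,0,0,0,0,0,1,0,0,0.3,0,0,0,1,0,0,0.35,0,0,0,1,0,0,0.4,0,0,0,1,0,0,0,0,0,0,1,0,0,0,0,0,0]

```text
clock: 14.1
tool_pos: [0.3882, -0.2681, 0.1646]
ee_rot: [0.001, 0.344, 0.939, -0.0]
ft_force: [-0.7, -0.1, -0.5]
opening: 0.0869
grasp_force: 0.0
```

```bash
python3 p.py;python3 - <<'E'
from h import *
s=r.observe();f=r.grab_frame("wrist").copy();cv2.imwrite("pics/w6.png",f[:,:,::-1])
H=holes(f,(280,190,360,300));print(H.round(1));print(plane("wrist",H,.071,s).round(4).tolist(),plane("wrist",H,.071,s).mean(0))
E
```

```text
14.1 [ 0.3882 -0.2681  0.1646] yaw 49.74 z [ 0.001 -0.002 -1.   ] J [ 0.95  0.06 -0.45  1.97  0.03  1.12  1.36] F [-0.7 -0.1 -0.5] open 0.0869 g 0.0
[[312.4 234.5]
 [336.  245.5]
 [301.1 256.6]
 [324.1 267.4]]
[[0.3776, -0.2633, 0.071], [0.3937, -0.2562, 0.071], [0.3845, -0.2794, 0.071], [0.4007, -0.2725, 0.071]] [ 0.38911167 -0.2678407   0.071     ]
```

View pics/w6.png

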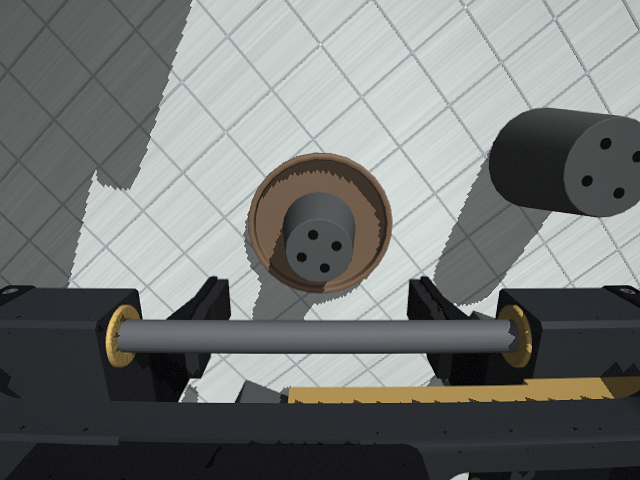

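The medium pot is nested level, with its holes at about (318,251). Next is the large round pot.

Emit:
apply_moves:
  commands: [1,0.12,0.29,0,0,0,0,1,0.12,0.29,0,0,0,0,1,0.12,0.29,0,0,0,0,1,0.12,0.29,0,0,0,0,1,0.12,0.29,0,0,0,0,1,0.13,0.29,0,0,0,0,1,0,0,0,0,0,0,1,0,0,0,0,0,0,1,0,0,0,0,0,0]

```text
clock: 15.05
tool_pos: [0.46, -0.0947, 0.163]
ee_rot: [-0.001, 0.345, 0.939, -0.0]
ft_force: [-0.3, -0.2, -0.5]
opening: 0.0869
grasp_force: 0.0
```

```bash
python3 p.py;python3 - <<'E'
from h import *
s=r.observe();f=r.grab_frame("wrist").copy();cv2.imwrite("pics/w7.png",f[:,:,::-1])
H=holes(f,(270,190,370,290));print(H.round(1));print(plane("wrist",H,.084,s).mean(0))
E
```

```text
15.05 [ 0.46   -0.0947  0.163 ] yaw 49.68 z [-0.002  0.    -1.   ] J [ 0.73  0.07 -0.64  1.96  0.05  1.12  0.94] F [-0.3 -0.2 -0.5] open 0.0869 g 0.0
[[309.4 235.8]
 [345.2 246.9]
 [298.4 269.4]
 [333.  280.1]]
[ 0.46186852 -0.09275831  0.084     ]
```

Emit:
apply_moves:
  commands: [1,0.02,0.01,-0.35,0,0,0,1,0,0,-0.3,0,0,0,1,0,0,-0.2,0,0,0,1,0,0,-0.08,0,0,0,1,0,0,0,0,0,0,-1,0,0,0,0,0,0,-1,0,0,0,0,0,0,-1,0,0,0,0,0,0,-1,0,0,0,0,0,0,-1,0,0,0,0,0,0]
  grip_force: 20

```text
clock: 16.1
tool_pos: [0.4634, -0.0929, 0.0716]
ee_rot: [0.001, 0.344, 0.939, -0.0]
ft_force: [0.5, -1.3, 4.5]
opening: 0.0683
grasp_force: 20.1
```

```bash
python3 p.py
```

```text
16.1 [ 0.4634 -0.0929  0.0716] yaw 49.74 z [ 0.001 -0.001 -1.   ] J [ 0.69  0.2  -0.63  2.05  0.15  0.93  0.85] F [ 0.5 -1.3  4.5] open 0.0683 g 20.1
```

Emit:
apply_moves:
  commands: [-1,0,0,0.25,0,0,0,-1,0,0,0.4,0,0,0,-1,0,0,0.4,0,0,0,-1,0,-0.3,0.15,0,0,0,-1,-0.12,-0.29,0,0,0,0,-1,-0.12,-0.29,0,0,0,0,-1,-0.12,-0.29,0,0,0,0,-1,-0.12,-0.29,0,0,0,0,-1,-0.12,-0.29,0,0,0,0,-1,-0.13,0,0,0,0,0]

```text
clock: 17.1
tool_pos: [0.3883, -0.2712, 0.1906]
ee_rot: [-0.0, 0.346, 0.938, -0.0]
ft_force: [-0.2, 0.4, -0.6]
opening: 0.0685
grasp_force: 19.8
```

Emit:
apply_moves:
  commands: [-1,0,0,0,0,0,0,-1,0,0,0,0,0,0,-1,0,0,0,0,0,0]

```text
clock: 17.4
tool_pos: [0.3906, -0.2667, 0.191]
ee_rot: [0.0, 0.343, 0.939, 0.0]
ft_force: [0.4, -0.1, -1.1]
opening: 0.069
grasp_force: 19.8
```

```bash
python3 p.py
```

```text
17.4 [ 0.3906 -0.2667  0.191 ] yaw 49.85 z [ 0. -0. -1.] J [ 0.96  0.04 -0.46  1.93  0.02  1.18  1.36] F [ 0.4 -0.1 -1.1] open 0.069 g 19.8
```

Emit:
apply_moves:
  commands: [-1,-0.015,-0.01,-0.2,0,0,0,-1,0,0,-0.2,0,0,0,-1,0,0,0,0,0,0,-1,0,0,-0.15,0,0,0,-1,0,0,-0.15,0,0,0,-1,0,0,-0.15,0,0,0,-1,0,0,-0.15,0,0,0,-1,0,0,-0.1,0,0,0,-1,0,0,-0.03,0,0,0,-1,0,0,0,0,0,0]

```text
clock: 18.4
tool_pos: [0.3886, -0.2686, 0.0781]
ee_rot: [-0.0, 0.344, 0.939, 0.0]
ft_force: [-1.4, 0.5, -1.3]
opening: 0.0685
grasp_force: 19.8
```

```bash
python3 p.py
```

```text
18.4 [ 0.3886 -0.2686  0.0781] yaw 49.77 z [-0.  0. -1.] J [ 0.94  0.17 -0.46  2.05  0.09  0.94  1.3 ] F [-1.4  0.5 -1.3] open 0.0685 g 19.8
```

Emit:
apply_moves:
  commands: [-1,0,0,-0.01,0,0,0,1,0,0,0,0,0,0,1,0,0,0,0,0,0,1,0,0,0,0,0,0,1,0,0,0,0,0,0,1,0,0,0.3,0,0,0,1,0,0,0.35,0,0,0,1,0,0,0.25,0,0,0,1,0,0,0,0,0,0,1,0,0,0,0,0,0]

```text
clock: 19.4
tool_pos: [0.3885, -0.2689, 0.1672]
ee_rot: [0.001, 0.344, 0.939, -0.0]
ft_force: [-0.9, 0.6, -0.7]
opening: 0.0867
grasp_force: 0.0
```

```bash
python3 p.py;python3 - <<'E'
from h import *
s=r.observe();f=r.grab_frame("wrist").copy();cv2.imwrite("pics/w8.png",f[:,:,::-1])
H=holes(f,(270,190,370,300));print(H.round(1));print(plane("wrist",H,.089,s).round(4).tolist(),plane("wrist",H,.089,s).mean(0))
E
```

```text
19.4 [ 0.3885 -0.2689  0.1672] yaw 49.73 z [ 0.001 -0.001 -1.   ] J [ 0.96  0.06 -0.46  1.96  0.03  1.13  1.36] F [-0.9  0.6 -0.7] open 0.0867 g 0.0
[[306.5 233.7]
 [342.4 244.9]
 [295.5 267.7]
 [330.6 278.2]]
[[0.3718, -0.2636, 0.089], [0.392, -0.2511, 0.089], [0.3844, -0.2839, 0.089], [0.4046, -0.2713, 0.089]] [ 0.38822246 -0.26748441  0.089     ]
```

View pics/w8.png

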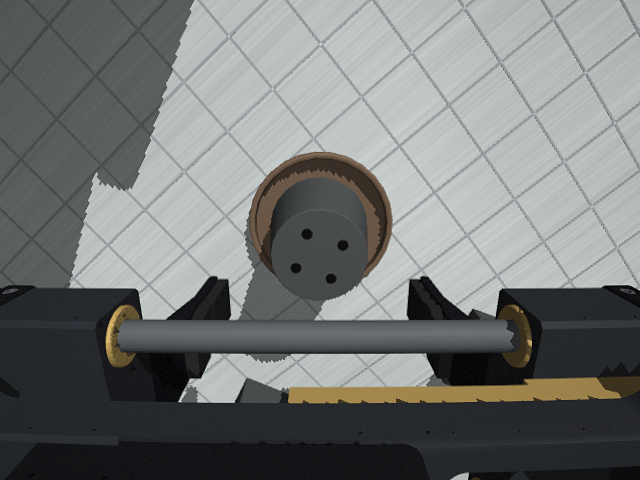

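Emit:
apply_moves:
  commands: [1,0.34,0.34,0,0,0,-0.08,1,0.34,0.34,0,0,0,-0.08,1,0.34,0.34,0,0,0,-0.08,1,0.34,0.34,0,0,0,-0.08,1,0.34,0.34,0,0,0,0,1,0.34,0.34,0,0,0,0,1,0.34,0.34,0,0,0,0,1,0.34,0.34,0,0,0,0,1,0,0,0,0,0,0,1,0,0,0,0,0,0]

```text
clock: 20.45
tool_pos: [0.6523, -0.0033, 0.1647]
ee_rot: [-0.002, 0.554, 0.833, -0.001]
ft_force: [0.1, -0.7, -0.2]
opening: 0.0872
grasp_force: 0.0
```

The large round pot is seated level in the round saucer, with its holes at about (319,256). Now I measure the small square pot from the wrist.

```bash
python3 p.py;python3 - <<'E'
from h import *
s=r.observe();f=r.grab_frame("wrist").copy();cv2.imwrite("pics/w9.png",f[:,:,::-1])
H=holes(f,(260,160,380,290));print(H.round(1));P=plane("wrist",H,.056,s);print(P.mean(0),cv2.minAreaRect(P[:,:2].astype(np.float32)))
E
```

```text
20.45 [ 0.6523 -0.0033  0.1647] yaw 22.75 z [-0.003  0.001 -1.   ] J [ 0.4   0.46 -0.61  1.53  0.27  1.24  0.14] F [ 0.1 -0.7 -0.2] open 0.0872 g 0.0
[[321.  219.6]
 [351.9 221.8]
 [318.6 249.5]
 [348.9 251.6]]
[0.66108413 0.0077777  0.056     ] ((0.6610904932022095, 0.007781290449202061), (0.02193305641412735, 0.022274604067206383), 18.612850189208984)
```

Emit:
apply_moves:
  commands: [1,0.085,0.105,-0.3,0,0,-0.04,1,0,0,-0.3,0,0,0,1,0,0,0,0,0,0,1,0,0,0,0,0,0,1,0,0,0,0,0,0]
  grip_force: 15

```text
clock: 21.0
tool_pos: [0.6619, 0.0045, 0.1088]
ee_rot: [0.001, 0.581, 0.814, 0.0]
ft_force: [0.8, -0.5, 0.2]
opening: 0.0867
grasp_force: 0.0
```

```bash
python3 p.py
```

```text
21.0 [0.6619 0.0045 0.1088] yaw 18.93 z [ 0.002 -0.    -1.   ] J [ 0.36  0.52 -0.58  1.56  0.31  1.15  0.04] F [ 0.8 -0.5  0.2] open 0.0867 g 0.0
```

Now I descend to 0.044 and grip. Afterwards I'll release and regrip at 90° to centre the pot in both axes.

Emit:
apply_moves:
  commands: [1,-0.01,0.025,-0.3,0,0,0,1,0,0,-0.25,0,0,0,1,0,0,-0.1,0,0,0,1,0,0,0,0,0,0,-1,0,0,0,0,0,0,-1,0,0,0,0,0,0,-1,0,0,0,0,0,0,-1,0,0,0,0,0,0,-1,0,0,0,0,0,0,-1,0,0,0,0,0,0]

```text
clock: 22.0
tool_pos: [0.6604, 0.008, 0.0421]
ee_rot: [-0.0, 0.581, 0.814, -0.0]
ft_force: [0.3, 0.0, 0.6]
opening: 0.047
grasp_force: 0.0
```

```bash
python3 p.py
```

```text
22.0 [0.6604 0.008  0.0421] yaw 19.0 z [-0. -0. -1.] J [ 0.34  0.59 -0.56  1.61  0.35  1.04  0.01] F [0.3 0.  0.6] open 0.047 g 0.0
```

Emit:
apply_moves:
  commands: [-1,0,0,0,0,0,0,-1,0,0,0,0,0,0,-1,0,0,0.2,0,0,0,-1,0,0,0.4,0,0,0,-1,-0.09,0.36,0.2,0,0,0.082,-1,-0.09,0.36,0,0,0,0.082,-1,-0.09,0.36,0,0,0,0.082,-1,-0.09,0.36,0,0,0,0.082,-1,-0.09,0.36,0,0,0,0.082,-1,-0.09,0.36,0,0,0,0.082]

```text
clock: 23.0
tool_pos: [0.6058, 0.2252, 0.1219]
ee_rot: [0.0, 0.229, 0.974, -0.0]
ft_force: [-0.1, 1.0, -0.7]
opening: 0.0442
grasp_force: 15.0
```

Emit:
apply_moves:
  commands: [-1,0,0,0,0,0,0,-1,0,0,0,0,0,0,-1,0,0,0,0,0,0]

```text
clock: 23.3
tool_pos: [0.6068, 0.2226, 0.1217]
ee_rot: [0.0, 0.232, 0.973, -0.001]
ft_force: [0.1, -1.1, -0.3]
opening: 0.0437
grasp_force: 15.0
```

```bash
python3 p.py
```

```text
23.3 [0.6068 0.2226 0.1217] yaw 63.14 z [-0.    -0.001 -1.   ] J [ 0.16  0.54 -0.79  1.58  0.4   1.19  0.4 ] F [ 0.1 -1.1 -0.3] open 0.0437 g 15.0
```

Emit:
apply_moves:
  commands: [-1,0,0.03,-0.3,0,0,0,-1,0,0,-0.25,0,0,0,-1,0,0,-0.13,0,0,0,-1,0,0,-0.05,0,0,0,-1,0,0,0,0,0,0,-1,0,0,0,0,0,0]

```text
clock: 23.9
tool_pos: [0.607, 0.2271, 0.05]
ee_rot: [0.001, 0.231, 0.973, 0.0]
ft_force: [0.6, -1.4, 0.1]
opening: 0.0436
grasp_force: 15.0
```

```bash
python3 p.py
```

```text
23.9 [0.607  0.2271 0.05  ] yaw 63.24 z [ 0.001  0.    -1.   ] J [ 0.13  0.61 -0.75  1.64  0.46  1.08  0.35] F [ 0.6 -1.4  0.1] open 0.0436 g 15.0
```

Emit:
apply_moves:
  commands: [-1,0,0,-0.025,0,0,0,-1,0,0,0,0,0,0,1,0,0,0,0,0,0,1,0,0,0,0,0,0,1,0,0,0,0,0,0,1,0,0,0,0,0,0,1,0,0,0,0,0,0,1,0,0,0.3,0,0,0,1,0,0,0.35,0,0,-0.09,1,0,0,0,0,0,-0.09]

```text
clock: 24.9
tool_pos: [0.6085, 0.2286, 0.1164]
ee_rot: [0.002, 0.368, 0.93, 0.002]
ft_force: [0.4, 0.9, -0.3]
opening: 0.0863
grasp_force: 0.0
```

Emit:
apply_moves:
  commands: [1,0,0,0,0,0,-0.09,1,0,0,0,0,0,-0.09,1,0,0,0,0,0,-0.09,1,0,0,0,0,0,-0.09,1,0,0,0,0,0,-0.09,1,0,0,0,0,0,-0.09,1,0,0,0,0,0,-0.09,1,0,0,0,0,0,-0.09,1,0,0,0,0,0,-0.09,1,0,0,0,0,0,-0.01]

```text
clock: 25.9
tool_pos: [0.6062, 0.2272, 0.1115]
ee_rot: [-0.0, 0.852, 0.523, -0.0]
ft_force: [-0.5, 0.0, 0.0]
opening: 0.0868
grasp_force: 0.0
```

```bash
python3 p.py;python3 - <<'E'
from h import *
s=r.observe();f=r.grab_frame("wrist").copy();cv2.imwrite("pics/w10.png",f[:,:,::-1])
E
python3 p.py
```

```text
25.9 [0.6062 0.2272 0.1115] yaw -26.87 z [-0. -0. -1.] J [-0.06  0.47 -0.48  1.6   0.24  1.13 -1.07] F [-0.5  0.   0. ] open 0.0868 g 0.0
25.95 [0.6062 0.2272 0.1115] yaw -26.66 z [-0. -0. -1.] J [-0.06  0.47 -0.49  1.6   0.24  1.13 -1.06] F [ 0.2  0.6 -0.1] open 0.087 g 0.0
```

View pics/w10.png

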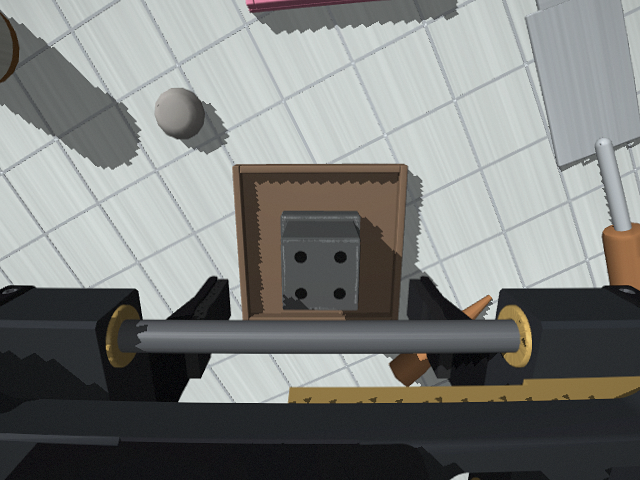

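The small square pot is centred and parallel in the brown saucer (holes around (320,276)). I regrip gently across the other axis to centre it.

Emit:
apply_moves:
  commands: [1,0,-0.005,-0.3,0,0,0,1,0,0,-0.25,0,0,0,1,0,0,-0.07,0,0,0,1,0,0,0,0,0,0,-1,0,0,0,0,0,0,-1,0,0,0,0,0,0,-1,0,0,0,0,0,0,-1,0,0,0,0,0,0,-1,0,0,0,0,0,0,-1,0,0,0,0,0,0]
  grip_force: 6

```text
clock: 26.95
tool_pos: [0.6063, 0.2265, 0.0496]
ee_rot: [-0.0, 0.851, 0.525, 0.0]
ft_force: [-0.6, 0.6, -0.8]
opening: 0.0467
grasp_force: 0.0
```

Emit:
apply_moves:
  commands: [-1,0,0,0,0,0,0,-1,0,0,0,0,0,0,-1,0,0,0,0,0,0]

```text
clock: 27.25
tool_pos: [0.6064, 0.2265, 0.0495]
ee_rot: [-0.0, 0.851, 0.525, -0.0]
ft_force: [0.5, -0.4, 0.4]
opening: 0.0441
grasp_force: 6.0
```

```bash
python3 p.py
```

```text
27.25 [0.6064 0.2265 0.0495] yaw -26.73 z [-0.  0. -1.] J [-0.07  0.54 -0.47  1.65  0.27  1.02 -1.09] F [ 0.5 -0.4  0.4] open 0.0441 g 6.0
```

Emit:
apply_moves:
  commands: [1,0,0,0,0,0,0,1,0,0,0,0,0,0,1,0,0,0,0,0,0,1,0,0,0,0,0,0,1,0,0,0,0,0,0,1,0,0,0.3,0,0,0,1,0,0,0.4,0,0,0,1,0,0,0.4,0,0,0,1,0,0,0,0,0,0,1,0,0,0,0,0,0]

```text
clock: 28.25
tool_pos: [0.6068, 0.2267, 0.1605]
ee_rot: [0.0, 0.851, 0.525, 0.001]
ft_force: [0.7, -0.1, -0.9]
opening: 0.0867
grasp_force: 0.0
```

```bash
python3 p.py;python3 - <<'E'
from h import *
s=r.observe();f=r.grab_frame("wrist").copy();cv2.imwrite("pics/w11.png",f[:,:,::-1])
H=holes(f,(270,180,370,290));print(H.round(1));P=plane("wrist",H,.061,s);print(P.mean(0),cv2.minAreaRect(P[:,:2].astype(np.float32)))
E
```

```text
28.25 [0.6068 0.2267 0.1605] yaw -26.73 z [ 0.002  0.001 -1.   ] J [-0.05  0.43 -0.5   1.55  0.21  1.21 -1.05] F [ 0.7 -0.1 -0.9] open 0.0867 g 0.0
[[301.5 233.3]
 [333.8 233.4]
 [301.9 263.6]
 [333.3 263.8]]
[0.60696612 0.22712937 0.061     ] ((0.6069373488426208, 0.22712048888206482), (0.022166432812809944, 0.022200018167495728), 63.12100601196289)
```

Emit:
apply_moves:
  commands: [1,-0.01,-0.41,0,0,0,-0.077,1,-0.01,-0.41,0,0,0,-0.077,1,-0.01,-0.41,0,0,0,-0.077,1,-0.01,-0.41,0,0,0,-0.077,1,-0.01,-0.41,0,0,0,-0.077,1,-0.01,-0.41,0,0,0,0,1,-0.02,-0.41,0,0,0,0,1,-0.02,-0.41,0,0,0,0,1,-0.02,-0.41,0,0,0,0,1,-0.02,-0.41,0,0,0,0]

```text
clock: 29.3
tool_pos: [0.5911, -0.1851, 0.1577]
ee_rot: [-0.001, 0.969, 0.247, -0.001]
ft_force: [0.7, 0.3, -0.3]
opening: 0.0867
grasp_force: 0.0
```

Emit:
apply_moves:
  commands: [1,-0.02,-0.41,0,0,0,0,1,0,0,0,0,0,0,1,0,0,0,0,0,0,1,0,0,0,0,0,0]

```text
clock: 29.7
tool_pos: [0.5901, -0.2229, 0.1583]
ee_rot: [-0.001, 0.969, 0.248, -0.001]
ft_force: [0.7, 0.2, 0.3]
opening: 0.0871
grasp_force: 0.0
```

```bash
python3 p.py;python3 - <<'E'
from h import *
s=r.observe();f=r.grab_frame("wrist").copy();cv2.imwrite("pics/w12.png",f[:,:,::-1])
H=holes(f,(230,180,390,295));print(H.round(1));P=plane("wrist",H,.076,s);print(P.mean(0),cv2.minAreaRect(P[:,:2].astype(np.float32)))
E
```

```text
29.7 [ 0.5901 -0.2229  0.1583] yaw -61.29 z [-0.002  0.002 -1.   ] J [ 0.46  0.36 -0.21  1.61  0.08  1.18 -0.84] F [0.7 0.2 0.3] open 0.0871 g 0.0
[[297.5 231.6]
 [349.6 231.9]
 [298.1 280. ]
 [348.2 280.4]]
[ 0.59192197 -0.22518478  0.076     ] ((0.5918937921524048, -0.22518232464790344), (0.033273592591285706, 0.03319200873374939), 28.489625930786133)
```

Emit:
apply_moves:
  commands: [1,0.02,-0.03,-0.35,0,0,0,1,0,0,-0.35,0,0,0,1,0,0,-0.2,0,0,0,1,0,0,-0.06,0,0,0,1,0,0,0,0,0,0,-1,0,0,0,0,0,0,-1,0,0,0,0,0,0,-1,0,0,0,0,0,0,-1,0,0,0,0,0,0,-1,0,0,0,0,0,0]

```text
clock: 30.75
tool_pos: [0.5928, -0.2276, 0.0642]
ee_rot: [0.0, 0.969, 0.247, 0.001]
ft_force: [-0.2, 0.6, 3.8]
opening: 0.0659
grasp_force: 6.0
```

```bash
python3 p.py
```

```text
30.75 [ 0.5928 -0.2276  0.0642] yaw -61.37 z [ 0.001 -0.    -1.   ] J [ 0.46  0.46 -0.2   1.68  0.11  1.01 -0.85] F [-0.2  0.6  3.8] open 0.0659 g 6.0
```

Emit:
apply_moves:
  commands: [1,0,0,0,0,0,0,1,0,0,0,0,0,0,1,0,0,0,0,0,0,1,0,0,0.2,0,0,0,1,0,0,0.3,0,0,0,1,0,0,0,0,0,0.09,1,0,0,0,0,0,0.09,1,0,0,0,0,0,0.09,1,0,0,0,0,0,0.09,1,0,0,0,0,0,0.09]

```text
clock: 31.75
tool_pos: [0.5922, -0.2275, 0.1132]
ee_rot: [-0.0, 0.822, 0.57, -0.0]
ft_force: [0.1, 0.2, -0.8]
opening: 0.0871
grasp_force: 0.0
```

Emit:
apply_moves:
  commands: [1,0,0,0,0,0,0.09,1,0,0,0,0,0,0.09,1,0,0,0,0,0,0.09,1,0,0,0,0,0,0.09,1,0,0,0,0,0,0.09,1,0,0,0,0,0,0.09,1,0,0,0,0,0,0.01,1,0,0,0,0,0,0,1,0,0,0,0,0,0]

```text
clock: 32.65
tool_pos: [0.5922, -0.2275, 0.1133]
ee_rot: [-0.0, 0.512, 0.859, -0.0]
ft_force: [0.2, 0.2, 0.6]
opening: 0.0872
grasp_force: 0.0
```

```bash
python3 p.py
```

```text
32.65 [ 0.5922 -0.2275  0.1133] yaw 28.44 z [-0. -0. -1.] J [ 0.67  0.44 -0.48  1.63  0.22  1.12  0.63] F [0.2 0.2 0.6] open 0.0872 g 0.0
```

Emit:
apply_moves:
  commands: [1,0,0,-0.3,0,0,0,1,0,0,-0.2,0,0,0,1,0,0,0,0,0,0,-1,0,0,0,0,0,0,-1,0,0,0,0,0,0,-1,0,0,0,0,0,0,-1,0,0,0,0,0,0,-1,0,0,0,0,0,0]
  grip_force: 15

```text
clock: 33.45
tool_pos: [0.5928, -0.2277, 0.0644]
ee_rot: [0.001, 0.51, 0.86, -0.0]
ft_force: [-0.4, 0.7, 3.8]
opening: 0.0658
grasp_force: 15.0
```

```bash
python3 p.py
```

```text
33.45 [ 0.5928 -0.2277  0.0644] yaw 28.61 z [ 0.001 -0.001 -1.   ] J [ 0.66  0.5  -0.47  1.67  0.25  1.03  0.61] F [-0.4  0.7  3.8] open 0.0658 g 15.0
```

Emit:
apply_moves:
  commands: [-1,0,0,0.25,0,0,0,-1,0,0,0.4,0,0,0,-1,0,0.2,0.4,0,0,0,-1,0.01,0.41,0.1,0,0,0.077,-1,0.01,0.41,0,0,0,0.077,-1,0.01,0.41,0,0,0,0.077,-1,0.01,0.41,0,0,0,0.077,-1,0.01,0.41,0,0,0,0.077,-1,0.01,0.41,0,0,0,0,-1,0.01,0.41,0,0,0,0]

```text
clock: 34.45
tool_pos: [0.599, 0.0809, 0.1785]
ee_rot: [0.0, 0.231, 0.973, -0.0]
ft_force: [0.1, -0.0, -1.0]
opening: 0.0661
grasp_force: 15.0
```

Emit:
apply_moves:
  commands: [-1,0.02,0.41,0,0,0,0,-1,0.02,0.41,0,0,0,0,-1,0.02,0.41,0,0,0,0,-1,0,0.2,0,0,0,0,-1,0,0,0,0,0,0,-1,0,0,0,0,0,0,-1,0,0,0,0,0,0,-1,0,0,0,0,0,0]

```text
clock: 35.25
tool_pos: [0.6057, 0.2208, 0.1784]
ee_rot: [0.0, 0.232, 0.973, -0.001]
ft_force: [-0.1, 0.2, -0.4]
opening: 0.0659
grasp_force: 15.0
```

```bash
python3 p.py
```

```text
35.25 [0.6057 0.2208 0.1784] yaw 63.14 z [-0.    -0.001 -1.   ] J [ 0.14  0.46 -0.74  1.53  0.32  1.27  0.45] F [-0.1  0.2 -0.4] open 0.0659 g 15.0
```

Emit:
apply_moves:
  commands: [-1,0.01,0.06,-0.2,0,0,0,-1,0,0,-0.2,0,0,0,-1,0,0,0,0,0,0,-1,0,0,0,0,0,0,-1,0,0,0,0,0,0]

```text
clock: 35.75
tool_pos: [0.607, 0.2283, 0.1397]
ee_rot: [0.001, 0.232, 0.973, 0.0]
ft_force: [-0.3, -0.5, -0.6]
opening: 0.066
grasp_force: 15.0
```

```bash
python3 p.py
```

```text
35.75 [0.607  0.2283 0.1397] yaw 63.23 z [ 0.001  0.    -1.   ] J [ 0.12  0.5  -0.73  1.56  0.35  1.21  0.43] F [-0.3 -0.5 -0.6] open 0.066 g 15.0
```

Position error is about 1.5 mm. I correct it and descend slowly; seated TCP height is about 0.069.

Emit:
apply_moves:
  commands: [-1,-0.005,-0.015,-0.1,0,0,0,-1,0,0,-0.1,0,0,0,-1,0,0,-0.15,0,0,0,-1,0,0,-0.15,0,0,0,-1,0,0,-0.1,0,0,0,-1,0,0,0,0,0,0,-1,0,0,0,0,0,0]

```text
clock: 36.45
tool_pos: [0.6057, 0.2272, 0.0782]
ee_rot: [-0.0, 0.231, 0.973, -0.0]
ft_force: [0.1, -0.6, -0.5]
opening: 0.0656
grasp_force: 15.0
```

```bash
python3 p.py
```

```text
36.45 [0.6057 0.2272 0.0782] yaw 63.29 z [-0.001 -0.    -1.   ] J [ 0.1   0.56 -0.71  1.62  0.4   1.11  0.4 ] F [ 0.1 -0.6 -0.5] open 0.0656 g 15.0
```

Emit:
apply_moves:
  commands: [-1,0.005,0,-0.05,0,0,0,-1,0,0,-0.03,0,0,0,-1,0,0,0,0,0,0,-1,0,0,0,0,0,0]

```text
clock: 36.85
tool_pos: [0.6063, 0.227, 0.0705]
ee_rot: [0.0, 0.231, 0.973, -0.0]
ft_force: [-0.5, -0.2, -1.4]
opening: 0.0657
grasp_force: 15.0
```

```bash
python3 p.py
```

```text
36.85 [0.6063 0.227  0.0705] yaw 63.28 z [ 0. -0. -1.] J [ 0.1   0.57 -0.7   1.62  0.4   1.1   0.39] F [-0.5 -0.2 -1.4] open 0.0657 g 15.0
```

Emit:
apply_moves:
  commands: [-1,0,0,-0.01,0,0,0,1,0,0,0,0,0,0,1,0,0,0,0,0,0,1,0,0,0,0,0,0,1,0,0,0,0,0,0,1,0,0,0.3,0,0,0,1,0,0,0.4,0,0,0,1,0,0,0.4,0,0,0,1,0,0,0,0,0,0,1,0,0,0,0,0,0]

```text
clock: 37.85
tool_pos: [0.6068, 0.2272, 0.1805]
ee_rot: [0.001, 0.231, 0.973, 0.0]
ft_force: [-0.1, -0.7, 0.2]
opening: 0.0869
grasp_force: 0.0
```

```bash
python3 p.py;python3 - <<'E'
from h import *
s=r.observe();f=r.grab_frame("wrist").copy()
H=holes(f,(230,180,390,297));print(H.round(1));P=plane("wrist",H,.081,s);print(P.mean(0),cv2.minAreaRect(P[:,:2].astype(np.float32)))
a=r.grab_frame("side")[:,:,::-1];b=f[:,:,::-1]
cv2.imwrite("pics/side_tmp.png",a)
A=cv2.resize(a[150:350,190:410],(528,480));cv2.imwrite("pics/end.png",cv2.resize(np.hstack([A,b[100:340,180:460].repeat(2,0).repeat(2,1)]),(800,354)))
E
```

```text
37.85 [0.6068 0.2272 0.1805] yaw 63.27 z [ 0.002  0.    -1.   ] J [ 0.13  0.47 -0.74  1.52  0.33  1.28  0.45] F [-0.1 -0.7  0.2] open 0.0869 g 0.0
[[293.2 224.5]
 [342.  224.5]
 [294.3 270.2]
 [341.1 270.1]]
[0.60703928 0.22747306 0.081     ] ((0.6070432066917419, 0.22744974493980408), (0.03323584049940109, 0.03327848017215729), 63.32179260253906)
```

View pics/end.png

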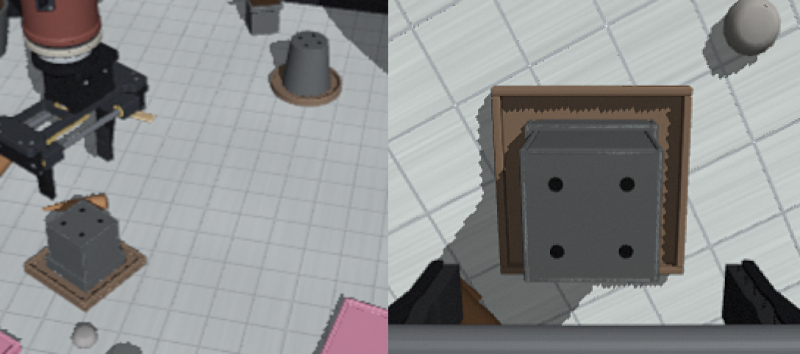

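Both stacks sit level in their saucers. The square holes measure 33.2 mm apart, as before, so the height is right. The gripper is clear of everything.

```bash
python3 -c "
from workcell import r
print(r.finish_job())"
```

```text
the job is handed in; nothing more can be done
None
```

All five pots are nested upside down on their saucers (three on the round, two on the brown square) and released, the arm went nowhere near the seedling, jar or dibber, and the job was handed in at about 38 s; no verdict came back.

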